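# Raise the proofing press platen with its lift lever

## Robot

A 6-joint arm with a two-finger parallel gripper is mounted at the origin on the work surface. World frame = base frame: x ahead of the robot, y to its left, z up, the work surface at z = 0. Lengths are in m, angles in rad, forces in N, time in s.
With the tool pointing down it reaches from about 0.4 to 0.925 m from the base axis. Payload 3.4 kg.
Tool frame: the origin (TCP) lies on the centre line of the jaws, within the pads' length; the fingertips stand 14 mm ahead of it and the grasp point (between the pads) lies 5 mm behind it (ctrl.tip_reach is the distance from the TCP to the fingertips, in m); z points along the fingers, y is the line along which they close (so a half turn about z gives the same grasp; the last joint's range is limited). The gripper opens to 85 mm and grips with 20 to 120 N. Pads are 22 mm wide; open, the fingers measure 114 mm over their backs; the gripper's body (76 mm by 85 mm) begins 54 mm behind the grasp point. The pads swing forward as they close: fully open they stand 13 mm farther back than shut.
Start: joints at [-1.399, 0.307, 1.506, -0, 1.328, -0.073], TCP at [0.14, -0.558, 0.245] pointing down, gripper open.
Joint ranges: [-3.12, 3.12], [-1.05, 2.28], [0.14, 2.33], [-1.42, 4.57], [0.1, 2.73], [-2.68, 2.68]. Speed limits (rad/s): [2.57, 2.57, 3.14, 3.14, 3.14, 3.14].

## Interface

Orientations are given as a unit quaternion [x, y, z, w].
In Python, from bench import state, imaging, close_job, ctrl gives the robot as it stands. The module is installed in compiled form; this text tells all that it offers.
- The arm moves only by the tool servo_tool, never from a script. Its argument "rows" is a list of rows, each a list of 3 entries, a list of its own where there are three numbers: the shift along the tool's x, y, z each as a share of 0.2 m, from -1 to 1, then the turn, a rotation vector about the tool's x, y, z each as a share of 45 degrees, from -1 to 1, then the opening, from 0 (shut) to 1 (fully open). A call has exactly 8 rows; each row shifts and turns the commanded pose from where the row before left it, along the tool's axes as they then stand; what a row does not reach is not made up. A row lasts 1/8 s, in which the tool goes at most 62.5 mm and 10.7 degrees, less where a joint would pass 70% of its speed; a pose out of reach is approached as far as the arm can. A call with a number of a shift or a turn outside -1 to 1 is refused whole. A call with a gripper value outside its range is refused whole. The fingers move at their own pace and stop on an object; "force" is the grip in N (left out, the last holds). Time passes only in rows, so rows that do not move let the fingers close, or fill a call up. It gives the time, the measured TCP pose, the force, the opening and the grip force at its end, in the units of the state.
- state(): the state, without advancing time (a new reading comes with each control period).
- imaging.get_image(name): name is "side" or "top" or "wrist"; returns a dict with "image" (420x560x3 uint8, red, green, blue), "z_map" (420x560 float32, m along the optical axis (not along the pixel's ray), 0 where there is no reading), "fx", "fy", "cx", "cy" (pixels), "world_to_cam" (4x4, takes a point from world to camera coordinates); the wrist camera has in their place "mount" (4x4, takes a point from camera to tool coordinates, whose origin is the TCP and whose axes are the flange's). Camera axes: x right, y up, looking along -z (the intrinsics and any distortion apply to the point x, -y, -z); pixel columns grow to the right and rows downward; lengths in m; the calibration is good to about 2 mm. The wrist camera is an equidistant fisheye: a pixel r from the principal point sees the ray r / f radians off the axis. A picture is of the moment at which its call begins: read the wrist's pose just before it.
- close_job(): hands the job in; it is judged then, once.
The state is a dict: "time": time; "joint_pos": joint angles; "joint_velocities": joint speeds; "tau": joint torques, N m; "ee_pos": TCP position; "eef_rot": TCP orientation; "ft_force": force on the tool from outside, world axes, zero at the start; "ft_torque": the same for the moment, N m; "gripper_width": finger opening in m; "finger_force": force on a finger pad.
Only numpy, scipy, OpenCV 4.12 (cv2) and the standard library are available. Lean on these libraries where they do the work, as an engineer would, in place of code of your own. Each camera call takes 0.05 s, during which the arm holds its last target. There are 200 camera calls.

## Task

On the small proofing press, push the brass bolt knob fully back so that the yellow lug on the heavy steel platen is free, then press the red pad of the lift lever down to its stop so that the platen rises, and finish while still holding the lever down, so that a colleague can draw out the print. Use only the fingers from outside: pinch nothing, do not push or lift the platen itself, and leave the type blocks and the other things on the table where they are.

Things in the scene. Friction and masses are not known exactly. Their poses are not given: they have to be found in the camera images.
- proof_press: Proofing press, fixed: grey base 360 x 260 x 20 mm. Origin: centre of the base's underside, on the table; z up, x from the lever end (-x) to the platen's hinge (+x), bolt on the +y side. In this frame: wooden bed x 12 to 160, y -80 to 80, up to z 50 mm; two blue cheeks at the lever's axis, 60 mm apart outside, up to z 86 mm; bolt rail x 45 to 160 mm, y 112 mm.
- platen (a joint): Angle (rad) of the heavy steel platen (2 to 4 kg, 180 x 170 x 12 mm, ribs on top up to z 73 mm): 0 flat on the bed, grows as its free edge rises; hinge along the press's y at x 165, z 57 mm. Held at about 0.22 by the lever fully down; falls shut when the lever is let go. Its yellow lug (press x -10 to 25, out to y 118 mm, top z 63 mm) lies under the bolt's nose.
- platen_edge (a point): Middle of the platen's free edge, on its top face: press frame x -30, y 0, z 63 mm when shut.
- lift_lever (a joint): Angle (rad) of the lift lever: 0 at rest, its long end (-x) sloping up at 0.45 rad; grows as the long end is pressed down; stop at 0.60 (sloping down at 0.15, on a rubber bumper). A spring returns it. The pad takes about 5 to 10 N with the platen's load. A roller on its short end lifts the platen's free edge. With the bolt shut it goes down only about 0.1 rad.
- lever_axis (a point): Middle of the lever's axis (the axis runs along the press's y): press frame x -70, y 0, z 71 mm; fixed.
- lever_pad (a point): Centre of the top face of the red pad on the lever's long end; pad 60 mm along the lever, 50 mm wide, on a steel bar 24 mm wide. 190 mm from the lever's axis along the bar and 14 mm above the line through the axis; about z 166 mm at rest and 56 mm fully down.
- bolt (a joint): Travel (m) of the steel bolt: 0 to 0.008 at the start (shut, its nose over the platen's lug), 0.045 fully back against its stop; it slides along the press's +x and frees the lug beyond about 0.032. Friction about 2 N; it stays where it is left.
- bolt_knob (a point): Centre of the top of the upright brass knob on the bolt: shank 16 mm, head 20 mm in diameter. In the press frame at x 80 mm + the travel, y 112, z 120 mm; the knob stands on the bolt bar, whose top is at z 78 mm; two straps over the bar at x 49 and 156 mm reach z 82 mm.
- block_ring: Loose wooden printing block 60 x 42 x 23 mm with a round black face, origin under its centre; to be left alone.
- block_bar: Loose wooden printing block 60 x 42 x 23 mm with a black bar on it, origin under its centre; to be left alone.
- block_wedge: Loose wooden printing block 60 x 42 x 23 mm with a red-brown square face, origin under its centre; to be left alone.
- ink_jar: Red jar with a green cap, 72 mm across, 85 mm tall, origin under its centre; to be left alone.
- tape_roll: White tape roll 90 mm across, 25 mm tall, lying flat, origin under its centre; to be left alone.
- brayer: Ink roller with a wooden handle, about 150 x 105 x 36 mm, lying, origin under its middle; to be left alone.
- type_tray: Cardboard tray with compartments 110 x 150 x 35 mm, origin under its centre; to be left alone.

How it is judged:
On the way, in this order (a step that is already met when the one before it is completed fails the run):
1. the bolt is pushed back and clear of the lug, with the platen still shut (value of joint bolt above 0.035 m and value of joint platen below 0.05 rad), for 0.2 s.
2. the lever is pressed down and the platen is raised (value of joint lift_lever above 0.52 rad and value of joint platen above 0.18 rad and value of joint bolt above 0.035 m), for 0.3 s.
At the end, for the whole second after the job is handed in: The bolt is back by more than 35 mm of its 45 mm, the lever is pressed beyond 0.52 of its 0.60 rad by the fingers (more than 1.5 N), and the platen is held still, raised more than 0.18 rad, by the lever alone (all of step 2 and contact force between the fingers and lift_lever above 1.5 N and contact force between each of the arm, the fingers and platen below 1 N and velocity of joint platen below 0.1 rad/s); the arm keeps its last pose, push and grip.
It fails at once if the platen is pushed or lifted by the robot itself (more than 4 N) (contact force between any of the fingers, the arm and platen above 4 N).
It fails at once if a bystander is moved or lifted by more than 20 mm (distance of any of block_ring, block_bar, block_wedge, ink_jar, tape_roll, brayer, type_tray from where it was at the start of the episode above 0.02 m).
It also fails if it takes over 43 s, if anything falls off the work surface, if the arm or the gripper's body presses on something with over 40 N, if the wrist force passes 120 N, or if a joint passes its speed limit or range.

## Working session

There is one attempt and no reset: what is moved stays moved. The work goes in short steps, Python scripts to look and compute and a tool call to move; the robot and the scene stay as the last step left them, time stands still between calls to the robot, and variables do not carry over. Pictures are saved under pics/ and viewed, at most 10 in all, crops included, and the job is handed in when it is done.

Besides the shell and the picture viewer there is one more tool, called after "Call:" as a command line: name --argument value ..., lists and objects as JSON in quotes. servo_tool: Moves the arm, as the interface text tells. Its arguments: {"type":"object","properties":{"rows":{"type":"array"},"force":{"type":"number"}},"required":["rows"]}

```bash
mkdir -p pics
python3 - <<'E'
from bench import state, imaging, ctrl
import cv2, numpy as np
s=state(); print({k:np.round(v,3) for k,v in s.items()})
for n in ("side","top"):
    d=imaging.get_image(n); cv2.imwrite(f"pics/{n}0.png",d["image"][:,:,::-1])
    np.savez(f"{n}0.npz",**d)
    print(n,d["fx"],d["fy"],d["cx"],d["cy"],np.round(d["world_to_cam"],3).tolist(),[k for k in d])
print(ctrl.tip_reach)
E
```

```text
{'time': np.float64(0.0), 'joint_pos': array([-1.398,  0.308,  1.508,  0.   ,  1.328, -0.073]), 'joint_velocities': array([ 0.001, -0.001, -0.   , -0.   ,  0.   ,  0.001]), 'tau': array([-0.0000e+00, -4.5756e+01, -2.5192e+01, -1.0000e-03,  1.3000e-02,
       -0.0000e+00]), 'ee_pos': array([ 0.14 , -0.557,  0.244]), 'eef_rot': array([ 0.992,  0.123, -0.   , -0.001]), 'ft_force': array([ 0.175, -0.105, -1.702]), 'ft_torque': array([0.045, 0.011, 0.016]), 'finger_force': np.float64(0.0), 'gripper_width': np.float64(0.085)}
side 396.4992869885942 396.4992869885942 283.2499693392713 212.69634905523267 [[-0.921, -0.39, -0.009, 0.506], [0.273, -0.66, 0.7, -0.311], [-0.279, 0.642, 0.714, -0.977], [0.0, 0.0, 0.0, 1.0]] ['image', 'z_map', 'fx', 'fy', 'cx', 'cy', 'world_to_cam']
top 511.2423822968147 511.2423822968147 284.9659355564954 211.1136141841976 [[-0.021, -1.0, 0.007, -0.091], [0.995, -0.021, 0.1, -0.615], [-0.1, 0.009, 0.995, -1.576], [0.0, 0.0, 0.0, 1.0]] ['image', 'z_map', 'fx', 'fy', 'cx', 'cy', 'world_to_cam']
0.014
```

View pics/side0.png

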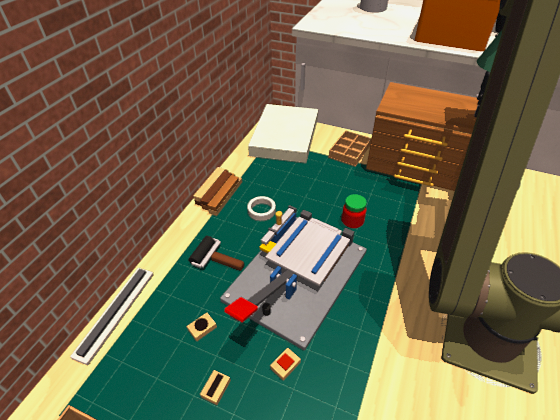

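View pics/top0.png

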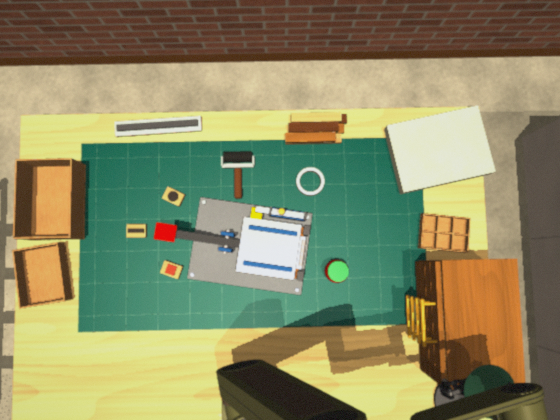

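The side view shows the press in the middle with the pad at (241,308) and the knob near (279,217). In the top view the pad is at (165,232), the knob at about (282,211), and the base corners at about (205,198), (311,212), (300,293) and (189,278). The tape roll (311,181) and brayer (237,180) sit beside the bolt side.

```bash
cat > h.py <<'E'
import numpy as np, cv2
def pts(d):
    z=d["z_map"]; v,u=np.mgrid[:z.shape[0],:z.shape[1]]
    c=np.stack([(u-d["cx"])*z/d["fx"],-(v-d["cy"])*z/d["fy"],-z],-1)
    W=np.linalg.inv(d["world_to_cam"])
    return c@W[:3,:3].T+W[:3,3]
E
python3 - <<'E'
from h import *
d=dict(np.load("top0.npz")); P=pts(d); im=d["image"].astype(int)
R,G,B=im[...,0],im[...,1],im[...,2]
box=np.zeros(R.shape,bool); box[185:305,140:325]=1
print("table z",np.median(P[300:320,120:180,2]))
m=box&(abs(P[...,2]-.02)<.008)&(abs(R-B)<30)&(abs(R-G)<25)&(R>60)
n,l,st,_=cv2.connectedComponentsWithStats(m.astype(np.uint8))
k=(l>0)&m
r=cv2.minAreaRect(P[k][:,:2].astype(np.float32)*1000); print("base",r)
m=box&(R>150)&(G<60)&(B<60)&(P[...,2]>.06); print("pad",m.sum(),P[m].mean(0),P[m].min(0),P[m].max(0))
r=cv2.minAreaRect(P[m][:,:2].astype(np.float32)*1000); print(r)
for lo,hi,name in((.1,.14,"knob"),):
    m=box&(P[...,2]>lo)&(P[...,2]<hi); m[:,:260]=0;print(name,m.sum(),P[m].mean(0)); print(np.argwhere(m)[:40].tolist())
d=dict(np.load("side0.npz")); P=pts(d); im=d["image"].astype(int)
R,G,B=im[...,0],im[...,1],im[...,2]
m=np.zeros(R.shape,bool);m[290:325,215:262]=1
m&=(R>150)&(G<60)&(B<60); print("pad side",m.sum(),P[m].mean(0))
q=cv2.minAreaRect(P[m][:,:2].astype(np.float32)*1000); print(q)
m=np.zeros(R.shape,bool);m[205:232,268:295]=1
m&=(P[...,2]>.1); print("knob side",m.sum(),P[m].mean(0),P[m].max(0))
E
```

```text
table z 0.0015491597264380985
base ((526.8191528320312, 65.468017578125), (575.9190063476562, 342.9252014160156), 89.55963897705078)
pad 335 [0.54762458 0.24181826 0.16689982] [0.52126929 0.21214791 0.14526903] [0.57246593 0.27172908 0.18429678]
((547.7926635742188, 242.2373046875), (54.40198516845703, 46.81172561645508), 79.48640441894531)
knob 34 [ 0.60389344 -0.0900775   0.12069526]
[[208, 281], [209, 279], [209, 280], [209, 281], [209, 282], [209, 283], [210, 278], [210, 279], [210, 280], [210, 281], [210, 282], [210, 283], [211, 278], [211, 279], [211, 280], [211, 281], [211, 282], [211, 283], [212, 278], [212, 279], [212, 280], [212, 281], [212, 282], [212, 283], [213, 278], [213, 279], [213, 280], [213, 281], [213, 282], [213, 283], [214, 279], [214, 280], [214, 281], [214, 282]]
pad side 441 [0.54384539 0.24493429 0.17031128]
((434.9118347167969, 424.3020324707031), (66.64445495605469, 495.37078857421875), 31.190021514892578)
knob side 57 [ 0.57849616 -0.0413831   0.17120357] [0.61158625 0.61892878 0.92029789]
```

Run:
```python
from h import *
d=dict(np.load("top0.npz")); P=pts(d); im=d["image"].astype(int)
R,G,B=im[...,0],im[...,1],im[...,2]
box=np.zeros(R.shape,bool); box[185:305,180:325]=1
m=box&(P[...,2]>.013)&(P[...,2]<.03)&(abs(R-B)<30)&(abs(R-G)<25)&(R>60)
n,l,st,_=cv2.connectedComponentsWithStats(cv2.morphologyEx(m.astype(np.uint8),cv2.MORPH_OPEN,np.ones((3,3))))
k=l==1+st[1:,4].argmax()
r=cv2.minAreaRect(P[k][:,:2].astype(np.float32)*1000); print("base",r,cv2.boxPoints(r).round(),st[1:])
for yaw in np.deg2rad([-98.5,-99.5,-100.5]):
    c,s=np.cos(yaw),np.sin(yaw); Rm=np.array([[c,-s],[s,c]])
    pad=np.array([.5478,.2422]); O=pad-Rm@[-.235,0]
    print(np.rad2deg(yaw),"O",O,"knob in press",Rm.T@(np.array([.6039,-.0901])-O))
# bystanders near: heights map in press frame
c,s=np.cos(np.deg2rad(-99.5)),np.sin(np.deg2rad(-99.5)); Rm=np.array([[c,-s],[s,c]]);O=np.array([.5478,.2422])-Rm@[-.235,0]
Q=(P[...,:2]-O)@Rm
y=box&(R>180)&(G>150)&(B<60)&(P[...,2]>.04)
print("yellow",y.sum(),Q[y].min(0),Q[y].max(0))
for n,(u,v) in dict(tape=(311,181),jar=(337,270),brh=(237,190),ring=(173,196),bar=(136,231),wedge=(171,270)).items(): print(n,Q[v,u].round(3),P[v,u].round(3))
```

```text
base ((437.90814208984375, 21.551834106445312), (359.129150390625, 117.3735580444336), 80.16770935058594) [[ 349. -145.]
 [ 465. -165.]
 [ 526.  188.]
 [ 411.  209.]] [[ 299  188    5    5   19]
 [ 314  188    7    6   25]
 [ 309  192    3    4   12]
 [ 196  198   55   42 1542]
 [ 302  213   10   13   86]
 [ 263  214   27    9  105]
 [ 291  220   10    5   37]
 [ 305  236    4    4   16]
 [ 188  242  114   53 2453]
 [ 305  244    3    3    9]
 [ 304  249    3    5   15]
 [ 303  256    3    4   12]
 [ 302  263    3    5   15]]
-98.5 O [0.51306479 0.00978127] knob in press [0.08535786 0.10460086]
-99.5 O [0.50901381 0.01042288] knob in press [0.08348353 0.11017594]
-100.50000000000001 O [0.50497465 0.0111351 ] knob in press [0.08151219 0.11571747]
yellow 76 [-0.00815267  0.08540317] [0.08956217 0.11787387]
tape [0.164 0.233] [ 0.712 -0.19   0.001]
jar [ 0.276 -0.037] [ 0.427 -0.256  0.087]
brh [-0.064  0.167] [0.684 0.046 0.026]
ring [-0.264  0.12 ] [0.671 0.251 0.015]
bar [-0.359 -0.007] [0.561 0.366 0.021]
wedge [-0.229 -0.112] [0.437 0.255 0.024]
```

Call:
servo_tool --rows '[[[0, 0, 0], [0, 0, 0.177], 0], [[0, 0, 0], [0, 0, 0.177], 0], [[0, 0, 0], [0, 0, 0.177], 0], [[0.157, -0.244, 0], [0, 0, 0], 0], [[0.157, -0.244, 0], [0, 0, 0], 0], [[0.157, -0.244, 0], [0, 0, 0], 0], [[0.157, -0.244, 0], [0, 0, 0], 0], [[0.157, -0.244, 0], [0, 0, 0], 0]]' --force 30

```text
time: 1.1
ee_pos: [0.337, -0.3424, 0.2452]
eef_rot: [0.996, -0.086, 0.0, -0.0]
ft_force: [0.1, -0.6, -0.3]
gripper_width: 0.0001
finger_force: 0.0
```

Call:
servo_tool --rows '[[[0.157, -0.244, 0], [0, 0, 0], 0], [[0.157, -0.244, 0], [0, 0, 0], 0], [[0.157, -0.244, 0], [0, 0, 0], 0], [[0.157, -0.244, 0], [0, 0, 0], 0], [[0.157, -0.244, 0], [0, 0, 0], 0], [[0.157, -0.244, 0], [0, 0, 0], 0], [[0.157, -0.244, 0], [0, 0, 0], 0], [[0, 0, 0], [0, 0, 0], 0]]'

```text
time: 2.1
ee_pos: [0.6134, -0.0415, 0.2444]
eef_rot: [0.997, -0.083, 0.0, -0.001]
ft_force: [-0.6, 0.7, 0.0]
gripper_width: 0.0001
finger_force: 0.0
```

Run:
```python
from bench import state, imaging, ctrl
from h import *
s=state(); p=s["ee_pos"]; print(p,ctrl.tip_reach)
d=imaging.get_image("side"); w=imaging.get_image("wrist")
def proj(X):
    c=d["world_to_cam"]@np.r_[X,1]; return (d["cx"]+d["fx"]*c[0]/-c[2], d["cy"]-d["fy"]*c[1]/-c[2])
print("tip px",proj(p-[0,0,.014]))
im=d["image"][:,:,::-1].copy()
cv2.circle(im,tuple(int(round(v)) for v in proj(p-[0,0,.014])),1,(255,0,255),-1)
a=cv2.resize(im[130:330,190:390],(560,560)[:2]); a=cv2.resize(a,(420,420))
cv2.imwrite("pics/c1.png",cv2.resize(np.hstack([a,w["image"][:,:,::-1]]),(800,343)))
P=pts(d); h=np.hypot(P[...,0]-p[0],P[...,1]-p[1])
m=(h<.03)&(P[...,2]>.15)&(P[...,2]<.3); Q=P[m]
print(m.sum(),np.percentile(Q[:,2],[0,2,10]),Q[Q[:,2]<.26].mean(0))
```

```text
[ 0.61335244 -0.04154941  0.24438847] 0.014
tip px (np.float64(265.7441168334766), np.float64(195.167435646592))
218 [0.23142546 0.23592411 0.243065  ] [ 0.60763861 -0.0361334   0.24726141]
```

View pics/c1.png

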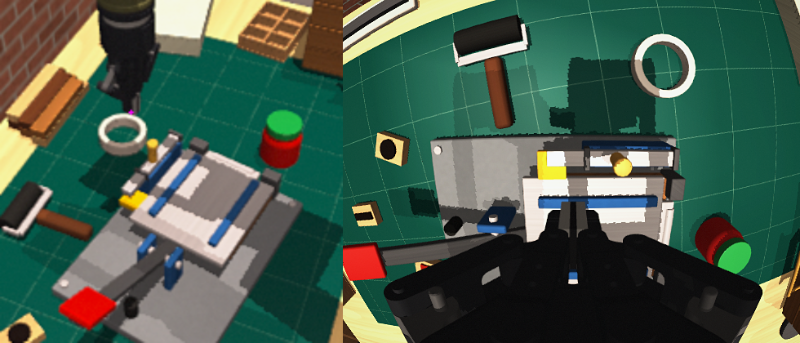

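The side crop shows the closed fingertips (magenta mark) hovering before the brass knob. The wrist view has the knob at (622,165), ahead of the finger line, with nothing in between, so I'm descending and pushing.

Call:
servo_tool --rows '[[[0, 0, 0.22], [0, 0, 0], 0], [[0, 0, 0.22], [0, 0, 0], 0], [[-0.005, 0, 0.22], [0, 0, 0], 0], [[0, 0.05, 0], [0, 0, 0], 0], [[0, 0.05, 0], [0, 0, 0], 0], [[0, 0.05, 0], [0, 0, 0], 0], [[0, 0.05, 0], [0, 0, 0], 0], [[0, 0.05, 0], [0, 0, 0], 0]]'

```text
time: 3.2
ee_pos: [0.6025, -0.0948, 0.1148]
eef_rot: [0.996, -0.086, 0.002, 0.0]
ft_force: [0.9, 2.0, 1.6]
gripper_width: -0.0
finger_force: 1.2
```

Call:
servo_tool --rows '[[[0, 0.02, 0], [0, 0, 0], 0], [[0, 0.02, 0], [0, 0, 0], 0], [[0, 0.02, 0], [0, 0, 0], 0], [[0, 0, 0], [0, 0, 0], 0], [[0, 0, 0], [0, 0, 0], 0], [[0, 0, 0], [0, 0, 0], 0], [[0, 0, 0], [0, 0, 0], 0], [[0, 0, 0], [0, 0, 0], 0]]'

```text
time: 4.2
ee_pos: [0.5994, -0.1058, 0.1132]
eef_rot: [0.996, -0.085, -0.0, 0.0]
ft_force: [-0.2, -0.1, 0.5]
gripper_width: -0.0003
finger_force: 0.0
```

Run:
```python
from bench import state, imaging
from h import *
d=imaging.get_image("side"); w=imaging.get_image("wrist")
a=cv2.resize(d["image"][150:300,210:360,::-1],(420,420))
cv2.imwrite("pics/c2.png",cv2.resize(np.hstack([a,w["image"][:,:,::-1]]),(800,343)))
```

```text
(no output)
```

View pics/c2.png

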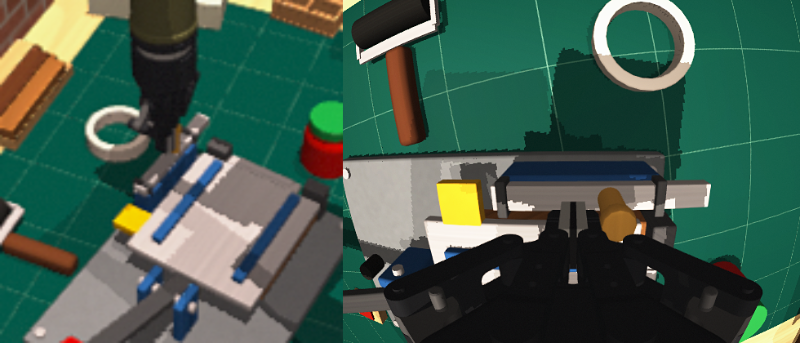

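The bolt has moved back: the knob now touches the fingers at (615,215), and its bar sticks out past the rear strap to (710,190). I'm pushing on to feel the stop.

Call:
servo_tool --rows '[[[0, 0.01, 0], [0, 0, 0], 0], [[0, 0.01, 0], [0, 0, 0], 0], [[0, 0.01, 0], [0, 0, 0], 0], [[0, 0, 0], [0, 0, 0], 0], [[0, 0, 0], [0, 0, 0], 0], [[0, 0, 0], [0, 0, 0], 0], [[0, 0, 0], [0, 0, 0], 0], [[0, 0, 0], [0, 0, 0], 0]]'

```text
time: 5.3
ee_pos: [0.5986, -0.1104, 0.1133]
eef_rot: [0.996, -0.086, 0.0, -0.001]
ft_force: [1.0, 5.5, -1.3]
gripper_width: 0.0002
finger_force: 2.9
```

Call:
servo_tool --rows '[[[0, 0.01, 0], [0, 0, 0], 0], [[0, 0.01, 0], [0, 0, 0], 0], [[0, 0, 0], [0, 0, 0], 0], [[0, 0, 0], [0, 0, 0], 0], [[0, 0, 0], [0, 0, 0], 0], [[0, 0, 0], [0, 0, 0], 0], [[0, 0, 0], [0, 0, 0], 0], [[0, 0, 0], [0, 0, 0], 0]]'

```text
time: 6.3
ee_pos: [0.5986, -0.1108, 0.1133]
eef_rot: [0.996, -0.086, 0.0, -0.004]
ft_force: [3.5, 15.6, 0.6]
gripper_width: -0.0002
finger_force: 8.0
```

The force rises to 16 N without further travel, so the bolt is at its stop. Next I retreat, rise and go over to the pad.

Call:
servo_tool --rows '[[[0, -0.05, 0], [0, 0, 0], 0], [[0, -0.05, 0], [0, 0, 0], 0], [[0, 0, -0.25], [0, 0, 0], 0], [[0, 0, -0.25], [0, 0, 0], 0], [[0, 0, -0.25], [0, 0, 0], 0], [[-0.1, -0.25, 0], [0, 0, 0], 0], [[-0.1, -0.25, 0], [0, 0, 0], 0], [[-0.1, -0.25, 0], [0, 0, 0], 0]]'

```text
time: 7.3
ee_pos: [0.5672, 0.0629, 0.2636]
eef_rot: [0.996, -0.086, 0.0, 0.0]
ft_force: [0.4, 0.1, -0.1]
gripper_width: 0.0002
finger_force: 0.0
```

Call:
servo_tool --rows '[[[-0.065, -0.22, 0], [0, 0, 0], 0], [[-0.065, -0.22, 0], [0, 0, 0], 0], [[-0.065, -0.22, 0], [0, 0, 0], 0], [[-0.065, -0.22, 0], [0, 0, 0], 0], [[0, 0, 0], [0, 0, 0], 0], [[0, 0, 0], [0, 0, 0], 0], [[0, 0, 0], [0, 0, 0], 0], [[0, 0, 0], [0, 0, 0], 0]]'

```text
time: 8.3
ee_pos: [0.5466, 0.2431, 0.2634]
eef_rot: [0.996, -0.086, 0.0, 0.0]
ft_force: [-0.2, 0.1, 0.3]
gripper_width: 0.0001
finger_force: 0.0
```

Run:
```python
from bench import state, imaging
from h import *
s=state(); print(s["ee_pos"])
t=imaging.get_image("top");d=imaging.get_image("side"); w=imaging.get_image("wrist")
a=cv2.resize(d["image"][180:350,190:360,::-1],(420,420))
cv2.imwrite("pics/c3.png",cv2.resize(np.hstack([a,w["image"][:,:,::-1]]),(800,343)))
P=pts(d); im=d["image"].astype(int);R,G,B=im[...,0],im[...,1],im[...,2]
v,u=np.mgrid[:420,:560]
m=(R>140)&(G<60)&(B<60)&(u>215)&(u<265)&(v>285)&(v<330); print("pad",m.sum(),np.median(P[m],0))
for n,d in(("side",d),("top",t)):
    P=pts(d); m=(abs(P[...,0]-.596)<.025)&(abs(P[...,1]+.13)<.04)&(P[...,2]>.1)&(P[...,2]<.13)
    print(n,"knob",m.sum(),P[m].mean(0) if m.any() else 0)
```

```text
[0.54658917 0.2430945  0.2633641 ]
pad 216 [0.53459804 0.2540858  0.17241998]
side knob 51 [ 0.59455738 -0.13337273  0.11498784]
top knob 33 [ 0.59689445 -0.13125695  0.12035074]
```

View pics/c3.png

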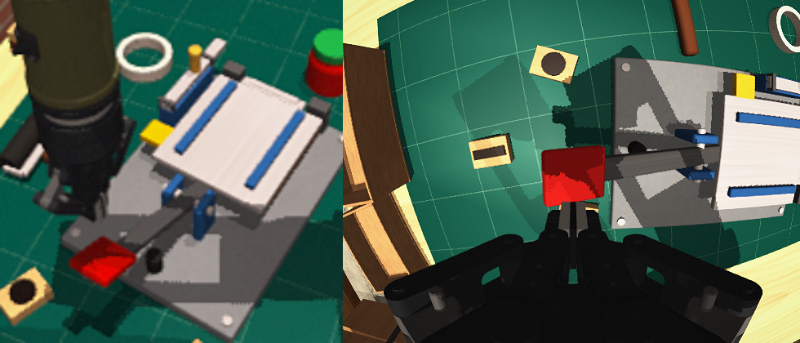

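The knob sits 42 mm further back (side crop (195,55)), which puts the bolt fully back. The fingertips are over the red pad, at (573,175) in the wrist view, and the way down is clear of the blocks at (553,63) and (490,152). I'm pressing along the pad's arc.

Call:
servo_tool --rows '[[[0, 0, 0.19], [0, 0, 0], 0], [[0, 0, 0.19], [0, 0, 0], 0], [[0, -0.03, 0.085], [0, 0, 0], 0], [[0, -0.03, 0.085], [0, 0, 0], 0], [[0, -0.02, 0.068], [0, 0, 0], 0], [[0, -0.02, 0.068], [0, 0, 0], 0], [[0, -0.01, 0.07], [0, 0, 0], 0], [[0, -0.01, 0.07], [0, 0, 0], 0]]'

```text
time: 9.45
ee_pos: [0.5493, 0.2675, 0.0988]
eef_rot: [0.996, -0.085, -0.001, 0.001]
ft_force: [-4.0, -2.9, 7.7]
gripper_width: -0.0003
finger_force: 3.9
```

Call:
servo_tool --rows '[[[0, 0, 0.04], [0, 0, 0], 0], [[0, 0, 0.04], [0, 0, 0], 0], [[0, 0, 0.04], [0, 0, 0], 0], [[0, 0, 0.02], [0, 0, 0], 0], [[0, 0, 0], [0, 0, 0], 0], [[0, 0, 0], [0, 0, 0], 0], [[0, 0, 0], [0, 0, 0], 0], [[0, 0, 0], [0, 0, 0], 0]]'

```text
time: 10.45
ee_pos: [0.5494, 0.2676, 0.0712]
eef_rot: [0.996, -0.086, -0.001, 0.001]
ft_force: [-3.8, -2.2, 7.4]
gripper_width: -0.0
finger_force: 3.4
```

Call:
servo_tool --rows '[[[0, 0, 0.01], [0, 0, 0], 0], [[0, 0, 0.01], [0, 0, 0], 0], [[0, 0, 0], [0, 0, 0], 0], [[0, 0, 0], [0, 0, 0], 0], [[0, 0, 0], [0, 0, 0], 0], [[0, 0, 0], [0, 0, 0], 0], [[0, 0, 0], [0, 0, 0], 0], [[0, 0, 0], [0, 0, 0], 0]]'

```text
time: 11.45
ee_pos: [0.5495, 0.2675, 0.0694]
eef_rot: [0.996, -0.086, -0.0, 0.0]
ft_force: [-7.0, -3.1, 20.9]
gripper_width: -0.0005
finger_force: 9.7
```

Run:
```python
from bench import state, imaging
from h import *
d=imaging.get_image("side"); w=imaging.get_image("wrist"); t=imaging.get_image("top")
a=cv2.resize(d["image"][180:350,190:360,::-1],(420,420))
cv2.imwrite("pics/c4.png",cv2.resize(np.hstack([a,w["image"][:,:,::-1]]),(800,343)))
yaw=np.deg2rad(-99.8); c,s=np.cos(yaw),np.sin(yaw); Rm=np.array([[c,-s],[s,c]])
for d in (t,dict(np.load("top0.npz"))):
    P=pts(d); Q=(P[...,:2]-[.508,.0107])@Rm
    m=(abs(Q[...,1])<.04)&(Q[...,0]>-.02)&(Q[...,0]<.14)&(P[...,2]>.04)
    k=np.polyfit(Q[m][:,0],P[m][:,2],1); print("platen slope",np.arctan(-k[0]))
    m=(abs(Q[...,1]-.112)<.03)&(P[...,2]>.1)&(Q[...,0]>.06)&(Q[...,0]<.15); print("knob",m.sum(),Q[m].mean(0))
```

```text
platen slope -1.4701347882609934
knob 33 [0.12475639 0.11176328]
platen slope -1.4697154515301372
knob 34 [0.08298497 0.11164744]
```

View pics/c4.png

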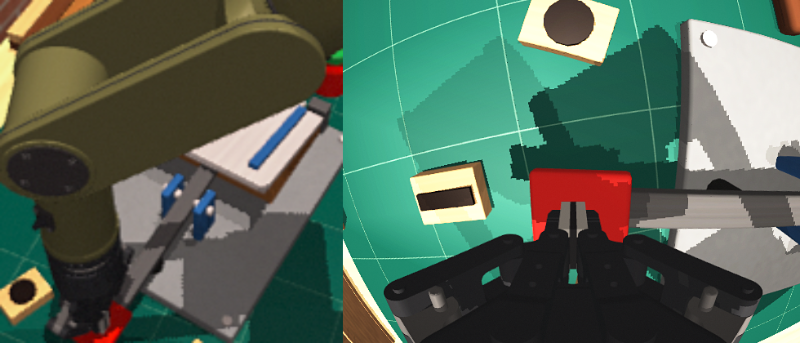

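The platen is raised with its free edge up (side crop (190,155)). The fingertips hold the pad flat down at (575,215) in the wrist view, at the stop with 21 N, and the blocks have not moved. One numeric check of the platen angle, then hand-in.

Run:
```python
from bench import state, imaging, close_job
from h import *
yaw=np.deg2rad(-99.8); c,s=np.cos(yaw),np.sin(yaw); Rm=np.array([[c,-s],[s,c]])
a=[]
for d in (imaging.get_image("top"),dict(np.load("top0.npz"))):
    P=pts(d); Q=(P[...,:2]-[.508,.0107])@Rm
    m=(abs(Q[...,1])<.04)&(Q[...,0]>0)&(Q[...,0]<.14)&(P[...,2]>.05)&(P[...,2]<.13)
    k=np.polyfit(Q[m][:,0],P[m][:,2],1); a.append(np.arctan(-k[0])); print("slope",m.sum(),a[-1])
print(state()["ft_force"])
if a[0]-a[1]>.19: print(close_job())
```

```text
slope 1241 0.21744426497729624
slope 1197 0.0007038508978181108
[-7.47692045 -3.95579638 19.78888581]
the job is handed in; nothing more can be done
None
```

I pushed the bolt about 42 mm, fully back to its stop. The fingers hold the lever down at its stop with about 20 N, the platen is raised about 0.22 rad, and the job is handed in; the verdict was not shown.

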